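Make up the closure sample tray: four samples in, look-alikes left out

ROBOT

A 7-joint arm with a two-finger parallel gripper is mounted at the origin on a cart in front of the work surface, level with it; the furniture and walls round the work are solid. World frame = base frame: x ahead of the robot, y to its left, z up, the work surface at z = 0. Lengths are in mm, angles in rad, forces in N, time in s.
With the tool pointing down it reaches from about 400 to 925 mm from the base axis. Payload 5.6 kg.
Tool frame: the origin (TCP) lies on the centre line of the jaws, within the pads' length; the fingertips stand 22 mm ahead of it and the grasp point (between the pads) lies 3 mm ahead of it; z points along the fingers, y is the line along which they close (so a half turn about z gives the same grasp; the last joint's range is limited). The gripper opens to 85 mm and grips with 20 to 120 N. Pads are 22 mm wide; open, the fingers measure 114 mm over their backs; the gripper's body (76 mm by 85 mm) begins 54 mm behind the grasp point. The pads swing forward as they close: fully open they stand 13 mm farther back than shut.
Start: joints at [1.104, 0.468, -0.012, 1.603, 0.006, 1.071, -0.056], TCP at [267.259, -592.521, 229.69] pointing down, gripper open.
Joint ranges: [-2.53, 2.53], [-0.31, 2.02], [-1.57, 1.55], [0.28, 2.44], [-1.29, 4.43], [0.15, 1.84], [-2.92, 2.92]. Speed limits (rad/s): [2.57, 2.57, 3.14, 3.14, 3.14, 3.14, 3.14].

INTERFACE

Orientations are given as [roll, pitch, yaw] about the fixed x, y, z axes, in that order (R = Rz(yaw) Ry(pitch) Rx(roll)).
In Python, from rig import bot gives the robot as it stands.
- The arm moves only by the tool carry_out, never from a script. Its argument "commands" is a list of rows, each an object of numbers: "x", "y", "z": the shift along the tool's x, y, z scaled (see below); "rx", "ry", "rz": the turn, a rotation vector about the tool's x, y, z scaled (see below); "jaw": the gripper's target within -1 to 1 (shut at 1, half-way at 0, fully open at -1). A call has 1 to 10 rows; each row shifts and turns the commanded pose from where the row before left it, along the tool's axes as they then stand; what a row does not reach is not made up. The controller multiplies each number of a shift by 60 mm and each number of a turn by 4 degrees. A row lasts 1/8 s, in which the tool goes at most 62.5 mm and 10.7 degrees, less where a joint would pass 70% of its speed; a pose out of reach is approached as far as the arm can. A call with a number of a shift or a turn outside -1 to 1 is refused whole. A call with a gripper value outside its range is refused whole. The fingers move at their own pace and stop on an object; the grip force is fixed at half the most. Time passes only in rows, so rows that do not move let the fingers close. It gives the time, the measured TCP pose, the force and the opening at its end, in the units of the state.
- bot.observe(): the state, without advancing time (a new reading comes with each control period).
- bot.snapshot(name): name is "scene" or "top" or "wrist"; returns the picture (400x640x3 uint8, red, green, blue); there is no depth.
- bot.camera_params(name): a dict with "fov_y" (degrees; the focal length in pixels is half the picture's height over the tangent of half this angle, whatever the lens; pixels are square), "cx", "cy" (the principal point, pixels), "rvec" (rotation vector, rad) and "tvec" (3), from world to camera coordinates, as OpenCV has them. Camera axes: x right, y down, z forward; pixel columns grow to the right and rows downward; lengths in mm; the calibration is good to about 2 mm. A picture is of the moment at which its call begins: read the wrist's pose just before it. camera_params takes no time and is no camera call; for the wrist camera it gives the pose at the moment of the call.
- bot.finish_job(): hands the job in, once; it reports no verdict.
The state is a dict: "time_s": time; "q": joint angles; "joint_velocities": joint speeds; "tau": joint torques, N m; "eef_pos": TCP position; "ee_rot": TCP orientation; "contact_force": force on the tool from outside, world axes, zero at the start; "wrist_torque": the same for the moment, N m; "grip_width": opening from 0.0 (shut) to 1.0 (fully open).
Only numpy, scipy, OpenCV 4.12 (cv2) and the standard library are available. Lean on these libraries where they do the work, as an engineer would, in place of code of your own. Each camera call takes 0.05 s, during which the arm holds its last target. There are 200 camera calls.

TASK

Make up the sample tray for the customer visit: stand the large pink screw cap, the green cap and the tall smooth white cap each in the round nest bored for its size, fully down and upright as they stand now, and lay the blue tube in the long V-groove, the tube down in the groove between its two end blocks. The pink flip-top with the open lid and the low ribbed white cap are not part of this set: leave them where they stand, and let go of everything at the end.

Things in the scene. Friction and masses are not known exactly. Their poses are not given: they have to be found in the camera images.
- pink_cap: plain pink screw cap, round, 54 mm across, 25 mm high, dark line round its side, standing mouth down, flat top. Origin: centre of the underside, z up. 14 g.
- green_cap: green screw cap, round, 43 mm across, 23 mm high, dark line round its side, standing. Origin: centre of the underside, z up. 12 g.
- white_cap: tall smooth white cap with a small dark mark on its side, round, 32 mm across, 27 mm high, standing near the front or side edge of the table (the white caps of about 20 mm further back are only clutter). Origin: centre of the underside, z up. 12 g.
- blue_tube_mid (a point): mid-point of the axis of the loose blue tube with a gold screw cap, lying on its side: round, 36 mm diameter, 154 mm long along this frame's y (gold cap at -y), so this point is 18 mm above what it lies on and 77 mm from either end. It rolls easily. Either end may point either way. 20 g.
- nest_large: grey square insert, 74 x 74 x 18 mm, screwed down on the 4 mm plate of the aluminium tray, with one round bore (8 mm deep, black rubber floor, 2.5 mm chamfer round the mouth); the three inserts stand in a row, 74.5 mm from centre to centre, in any order. Bore diameter 63 mm: fits the pink cap. Origin: centre of the underside; z up, the bore's floor is 10 mm and the top 18 mm above it; x runs along the row of three, y across the tray, away from the tube groove.
- nest_medium: grey square insert, 74 x 74 x 18 mm, screwed down on the 4 mm plate of the aluminium tray, with one round bore (8 mm deep, black rubber floor, 2.5 mm chamfer round the mouth); the three inserts stand in a row, 74.5 mm from centre to centre, in any order. Bore diameter 52 mm: fits the green cap. Origin: centre of the underside; z up, the bore's floor is 10 mm and the top 18 mm above it; x runs along the row of three, y across the tray, away from the tube groove.
- nest_small: grey square insert, 74 x 74 x 18 mm, screwed down on the 4 mm plate of the aluminium tray, with one round bore (8 mm deep, black rubber floor, 2.5 mm chamfer round the mouth); the three inserts stand in a row, 74.5 mm from centre to centre, in any order. Bore diameter 41.5 mm: fits the white cap. Origin: centre of the underside; z up, the bore's floor is 10 mm and the top 18 mm above it; x runs along the row of three, y across the tray, away from the tube groove.
- tube_cradle: grey insert 223 x 56 x 17 mm beside the three nests in the aluminium tray (the tray's plate is 4 mm thick, all is fixed to the table), with a black rubber-faced 90 degree V-groove along its x, 180 mm long between solid end blocks, 30 mm wide at the top, lowest line 2 mm above the origin. Origin: centre of the underside, z up, y towards the nests (their centres lie 68 mm that way). The tube's axis lies 27.5 mm above this origin when it rests in the groove.
- pink_flip_top: look-alike, not to be moved: pink flip-top closure, 54 mm across, base 17 mm high, its hinged lid swung wide open on the +x side, reaching up to 75 mm from the centre and at most 60 mm high. Origin: centre of the underside, z up.
- low_white_cap: look-alike, not to be moved: low white cap with a ribbed side, round, 40 mm across, 19 mm high. Origin: centre of the underside, z up.

How it is judged (in metres and radians):
At the end, for the whole second after the job is handed in: pink, green and white cap each upright and still in the nest of its size, within 9 mm of its centre and within 2.5 mm of its floor; blue tube down in the V-groove, within 16 mm of its middle lengthwise; flip-top and low white cap within 15 mm of where they stood (horizontal distance between pink_cap and nest_large below 0.009 m and z of pink_cap in the frame of nest_large between 0.006 and 0.0125 m and angle between each of pink_cap, green_cap, white_cap's own z axis and vertical below 0.1 rad and linear speed of each of pink_cap, green_cap, white_cap below 0.02 m/s and horizontal distance between green_cap and nest_medium below 0.009 m and z of green_cap in the frame of nest_medium between 0.006 and 0.0125 m and horizontal distance between white_cap and nest_small below 0.009 m and z of white_cap in the frame of nest_small between 0.006 and 0.0125 m and x of blue_tube_mid in the frame of tube_cradle between -0.016 and 0.016 m and y of blue_tube_mid in the frame of tube_cradle between -0.006 and 0.006 m and z of blue_tube_mid in the frame of tube_cradle between 0.022 and 0.031 m and angle between the y axis of blue_tube_mid and the x axis of tube_cradle, either way round below 0.1 rad and distance of each of pink_flip_top, low_white_cap from where it was at the start of the episode below 0.015 m); the robot touches nothing.
It fails at once if a look-alike (open pink flip-top or low ribbed white cap) is moved by more than 20 mm (distance of any of pink_flip_top, low_white_cap from where it was at the start of the episode above 0.02 m).
It also fails if it takes over 96 s, if anything falls off the work surface, if the arm or the gripper's body presses on something with over 40 N, if the wrist force passes 120 N, or if a joint passes its speed limit or range.

## Working session

There is one attempt and no reset: what is moved stays moved. The work goes in short steps, Python scripts to look and compute and a tool call to move; the robot and the scene stay as the last step left them, time stands still between calls to the robot, and variables do not carry over. Pictures are saved under pics/ and viewed, on a budget of 14 in all, crops included, one or two more only if the job needs it, and the job is handed in when it is done.

Besides the shell and the picture viewer there is one more tool, called after ">>>" by a JSON object that holds its "method" and its "body". carry_out: Moves the arm, as the interface text tells. Shifts and turns lie within -1 to 1; 1 stands for 60 mm of shift or 4 degrees of turn. Its arguments: {"type":"object","properties":{"commands":{"type":"array"}},"required":["commands"]}

```bash
mkdir -p pics; ls; python3 - <<'E'
from rig import bot
import cv2
print(bot.observe())
for n in("scene","top"):
    print(n,bot.camera_params(n)); cv2.imwrite(f"pics/{n}0.png",bot.snapshot(n)[:,:,::-1])
print(bot.camera_params("wrist"))
E
```

```text
pics
{'time_s': 0.0, 'q': array([ 1.10400504,  0.46840144, -0.01160556,  1.60364678,  0.0059879 ,
        1.07141388, -0.05630622]), 'joint_velocities': array([ 4.37805455e-04,  4.13825485e-04, -1.07800501e-04,  3.96992309e-04,
        1.78921668e-03, -8.50248107e-04,  7.14835131e-05]), 'tau': array([-1.49243442e-04, -5.32391453e+01,  2.09074141e-02, -2.51304728e+01,
        1.12421604e-02,  7.82649120e-03,  2.25385133e-05]), 'eef_pos': array([ 266.99531131, -591.99717582,  228.71301354]), 'ee_rot': array([-3.13976144e+00,  1.15246385e-04,  4.23717961e-01]), 'contact_force': array([0.1646261 , 0.31840461, 0.32110384]), 'wrist_torque': array([-0.03516407, -0.00663964, -0.02472299]), 'grip_width': 1.0001567527816573}
scene {'fov_y': 44.14879329929089, 'cx': 325.26846222641126, 'cy': 198.64865342015983, 'rvec': array([ 0.87746651, -2.17242899,  1.43536107]), 'tvec': array([353.17955263, 191.41242189, 914.86442967])}
top {'fov_y': 44.17370287933637, 'cx': 321.09936624422437, 'cy': 195.07164604430136, 'rvec': array([ 2.21813288, -2.17075929,  0.06034626]), 'tvec': array([ -35.3057967 ,  527.25439981, 1444.329291  ])}
{'fov_y': 66.28683198836075, 'cx': 320.4280120818279, 'cy': 201.85952738956428, 'rvec': array([-2.43283129,  1.57229672,  0.22637365]), 'tvec': array([-648.51714028,  -36.40956912,  379.20859279])}
```

View pics/top0.png

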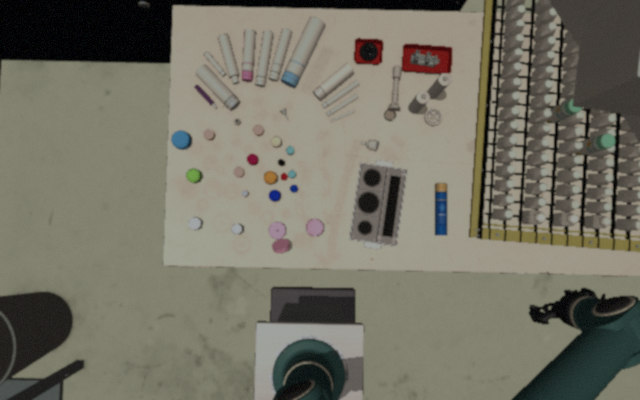

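View pics/scene0.png

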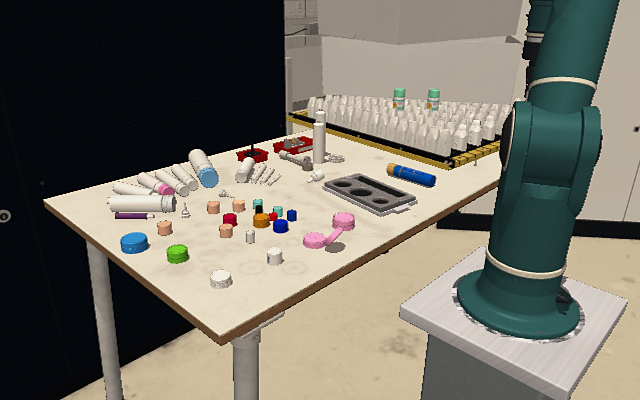

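The top view shows the pink cap at (315,227), green (194,176), and the tall white one at (237,228). The flip-top is at (277,230) with its lid at (282,245), and the low ribbed cap is at (195,223). The tray is at (378,203), with bores at (372,177), (368,202) and (365,228) and the groove at (391,206). The tube is at (441,209) with its gold end up. The scene view agrees.

```bash
cat > h.py <<'E'
from rig import bot
import cv2, numpy as np
from scipy.spatial.transform import Rotation as Rn
def ray(c,px,z):
    f=200/np.tan(np.radians(c['fov_y']/2)); R=cv2.Rodrigues(np.array(c['rvec']))[0]
    o=-R.T@c['tvec']; d=R.T@np.array([(px[0]-c['cx'])/f,(px[1]-c['cy'])/f,1])
    return o+d*(z-o[2])/d[2]
def proj(c,P):
    f=200/np.tan(np.radians(c['fov_y']/2)); R=cv2.Rodrigues(np.array(c['rvec']))[0]
    p=R@np.array(P,float)+c['tvec']; return p[:2]/p[2]*f+[c['cx'],c['cy']]
def delta(target,yaw=None):
    """shift in tool axes (units of 60mm) to reach world target; yaw turn in units of 4 deg"""
    s=bot.observe(); R=Rn.from_euler('xyz',s['ee_rot']).as_matrix()
    d=R.T@(np.array(target)-s['eef_pos']); print('eef',s['eef_pos'].round(1),s['ee_rot'].round(3),'units',(d/60).round(2))
    if yaw is not None: print('rz units',(-np.degrees(yaw-s['ee_rot'][2])/4).round(2))
E
python3 - <<'E'
from h import *
c=bot.camera_params('top')
im=cv2.imread('pics/top0.png')
hsv=cv2.cvtColor(im,cv2.COLOR_BGR2HSV)
for n,p,z in [('pink',(315,227),25),('green',(194,176),23),('white',(237,228),27),('flip',(277,230),17),('lid',(282,245),40),('low',(195,223),19),('b1',(372,177),22),('b2',(368,202),22),('b3',(365,228),22),('g',(391,206),20),('gt',(397,177),20),('gb',(385,236),20),('t+',(441.5,183),18),('t-',(441,235),18)]:
    print(n,ray(c,p,z).round(0))
print('base',proj(c,[0,0,0]),'tcp',proj(c,bot.observe()['eef_pos']))
w=bot.camera_params('wrist');R=cv2.Rodrigues(w['rvec'])[0];s=bot.observe();T=Rn.from_euler('xyz',s['ee_rot']).as_matrix()
print('cam in tool',T.T@(-R.T@w['tvec']-s['eef_pos']),'axis in tool',T.T@R.T)
cv2.imwrite('pics/top0z.png',cv2.resize(im[130:280,165:465],None,fx=2.6,fy=2.6,interpolation=cv2.INTER_CUBIC))
E
```

```text
pink [433.  -8.  25.]
green [576. 352.  23.]
white [426. 220.  27.]
flip [422. 104.  17.]
lid [380.  86.  40.]
low [437. 345.  19.]
b1 [ 584. -173.   22.]
b2 [ 510. -162.   22.]
b3 [ 434. -155.   22.]
g [ 500. -230.   20.]
gt [ 586. -247.   20.]
gb [ 411. -214.   20.]
t+ [ 571. -379.   18.]
t- [ 418. -379.   18.]
base [309.05156435 374.99271135] tcp [546.47997359 299.65770287]
cam in tool [  70.33503966   -0.35441054 -144.16244658] axis in tool [[-7.66688171e-04 -9.60317204e-01 -2.78909087e-01]
 [ 9.99999614e-01 -6.16695775e-04 -6.25523943e-04]
 [ 4.28699349e-04 -2.78909459e-01  9.60317307e-01]]
```

>>> {"method": "carry_out", "body": {"commands": [{"rz":0.98},{"rz":0.98},{"rz":0.98},{"rz":0.98},{"rz":0.98},{"rz":0.98},{"rz":0.98},{"rz":0.98}]}}

```text
invalid input
```

>>> {"method": "carry_out", "body": {"commands": [{"y":-0.95,"x":0.37},{"y":-0.95,"x":0.37},{"y":-0.95,"x":0.37},{"y":-0.95,"x":0.37},{"y":-0.95,"x":0.37},{"y":-0.95,"x":0.37},{"y":-0.95,"x":0.37},{},{},{}]}}

```text
invalid input
```

```bash
python3 - <<'E'
from h import *
import pickle
s=bot.observe();c=bot.camera_params('wrist');im=bot.snapshot('wrist')[:,:,::-1]
pickle.dump(c,open('w1.pkl','wb'));cv2.imwrite('pics/w1.png',im);print(s['eef_pos'],s['ee_rot'])
E
```

```text
[ 267.03766573 -592.03068639  228.79206198] [-3.13992461e+00  8.47786517e-05  4.23749697e-01]
```

View pics/w1.png

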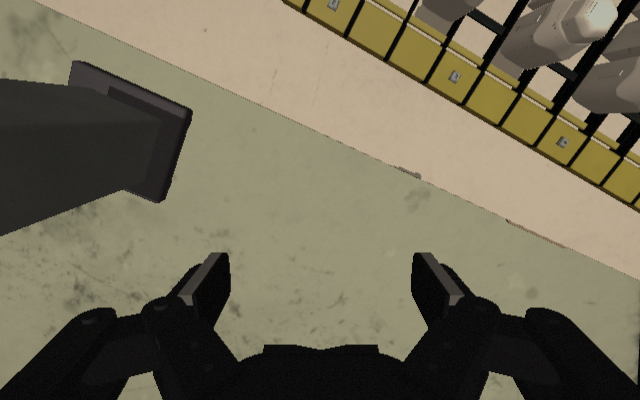

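The moves were refused, so the view is still the start pose: pads at about (215,270) and (425,270), rack edge at upper right. I'll try again with every field filled in.

>>> {"method": "carry_out", "body": {"commands": [{"x":0,"y":0,"z":0,"rx":0,"ry":0,"rz":0.98,"jaw":-1},{"x":0,"y":0,"z":0,"rx":0,"ry":0,"rz":0.98,"jaw":-1},{"x":0,"y":0,"z":0,"rx":0,"ry":0,"rz":0.98,"jaw":-1},{"x":0,"y":0,"z":0,"rx":0,"ry":0,"rz":0.98,"jaw":-1},{"x":0,"y":0,"z":0,"rx":0,"ry":0,"rz":0.98,"jaw":-1},{"x":0,"y":0,"z":0,"rx":0,"ry":0,"rz":0.98,"jaw":-1},{"x":0,"y":0,"z":0,"rx":0,"ry":0,"rz":0.98,"jaw":-1},{"x":0,"y":0,"z":0,"rx":0,"ry":0,"rz":0.98,"jaw":-1}]}}

```text
time_s: 1.15
eef_pos: [267.2, -592.3, 229.3]
ee_rot: [-3.141, 0.0, -0.126]
contact_force: [0.3, 0.4, 0.2]
grip_width: 1.0
```

>>> {"method": "carry_out", "body": {"commands": [{"x":0.37,"y":-0.95,"z":0,"rx":0,"ry":0,"rz":0,"jaw":-1},{"x":0.37,"y":-0.95,"z":0,"rx":0,"ry":0,"rz":0,"jaw":-1},{"x":0.37,"y":-0.95,"z":0,"rx":0,"ry":0,"rz":0,"jaw":-1},{"x":0.37,"y":-0.95,"z":0,"rx":0,"ry":0,"rz":0,"jaw":-1},{"x":0.37,"y":-0.95,"z":0,"rx":0,"ry":0,"rz":0,"jaw":-1},{"x":0.37,"y":-0.95,"z":0,"rx":0,"ry":0,"rz":0,"jaw":-1},{"x":0.37,"y":-0.95,"z":0,"rx":0,"ry":0,"rz":0,"jaw":-1},{"x":0,"y":0,"z":0,"rx":0,"ry":0,"rz":0,"jaw":-1},{"x":0,"y":0,"z":0,"rx":0,"ry":0,"rz":0,"jaw":-1}]}}

```text
time_s: 2.28
eef_pos: [470.3, -216.1, 229.5]
ee_rot: [3.141, 0.001, -0.123]
contact_force: [-0.3, 0.1, -0.7]
grip_width: 0.998
```

```bash
python3 - <<'E'
from h import *
import pickle
s=bot.observe();c=bot.camera_params('wrist');im=bot.snapshot('wrist')[:,:,::-1]
pickle.dump(c,open('w2.pkl','wb'));cv2.imwrite('pics/w2.png',im);print(s['eef_pos'],s['ee_rot'])
E
```

```text
[ 470.2966798  -216.13706019  229.47674871] [ 3.14108319e+00  6.58918753e-04 -1.23494337e-01]
```

View pics/w2.png

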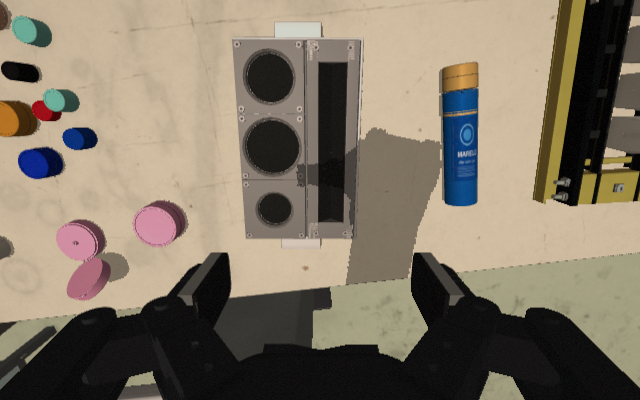

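Wrist view: bores at (270,77) medium, (272,147) large and (273,209) small. The groove runs from about (333,63) to (330,222), the tube lies at (460,75)–(460,205) with gold up, and the pink cap is at (160,225).

```bash
python3 - <<'E'
from h import *
import pickle
c=pickle.load(open('w2.pkl','rb'));im=cv2.imread('pics/w2.png');hsv=cv2.cvtColor(im,cv2.COLOR_BGR2HSV)
g=im.max(2)
m=(g<62).astype(np.uint8)
n,lab,st,ce=cv2.connectedComponentsWithStats(cv2.morphologyEx(m,cv2.MORPH_OPEN,np.ones((5,5))))
for x,y in((270,77),(272,147),(273,209),(333,110)):
    l=lab[y,x]; cn=cv2.findContours((lab==l).astype(np.uint8),0,1)[0][0]
    if x==333: e=cv2.minAreaRect(cn)
    else:
        e=cv2.fitEllipse(cn)
    u=e[0]
    print(st[l],[np.round(v,1) for v in e],[ray(c,u,z).round(1)[:2] for z in(14,20,22)], 'diam x',np.linalg.norm(ray(c,(u[0]-e[1][0]/2,u[1]),20)-ray(c,(u[0]+e[1][0]/2,u[1]),20)).round(1))
# outline corners of inserts
for p in((233,40),(362,40),(355,238),(246,239)): print('corner',p,ray(c,p,21.5).round(1))
# groove ends top
for p in((318,62),(348,62),(342,221),(318,221)): print('groove',p,ray(c,p,20).round(1))
H,S,V=cv2.split(hsv)
pm=((H>150)&(S>50)&(V>80)).astype(np.uint8);n,lab,st,ce=cv2.connectedComponentsWithStats(pm)
for i in range(1,n):
    if st[i][4]>200: print('pink',st[i],ce[i].round(1),ray(c,ce[i],13).round(1))
bm=(((H>95)&(H<120)&(S>120)|(H>8)&(H<25)&(S>130)&(V>80))).astype(np.uint8); bm[:,:420]=0;bm[:,500:]=0;bm[215:]=0
bm=cv2.morphologyEx(bm,cv2.MORPH_CLOSE,np.ones((9,9)))
cn=max(cv2.findContours(bm,0,1)[0],key=cv2.contourArea);print('tube',cv2.boundingRect(cn),cv2.minAreaRect(cn))
for y in (80,120,150,190):
    xs=np.where(bm[y])[0]; print(y,xs.min(),xs.max(),ray(c,((xs.min()+xs.max())/2,y),18).round(1))
E
```

```text
[ 248   53   45   49 1733] [array([269.8,  77.3]), array([44. , 48.3]), np.float64(159.5)] [array([ 583.7, -174.3]), array([ 583. , -175.1]), array([ 582.7, -175.4])] diam x 47.3
[ 247  121   52   52 2142] [array([272.4, 146.2]), array([50.3, 52.4]), np.float64(132.5)] [array([ 509.8, -164.7]), array([ 510.3, -165.7]), array([ 510.5, -166. ])] diam x 57.4
[258 194  33  29 745] [array([274.6, 207.9]), array([28.3, 31.7]), np.float64(99.5)] [array([ 435.5, -154.8]), array([ 437.2, -156. ]), array([ 437.8, -156.4])] diam x 34.2
[ 318   63   29  159 4350] [array([332., 142.]), array([158.,  28.]), np.float64(90.0)] [array([ 506.1, -233.9]), array([ 506.6, -233.7]), array([ 506.8, -233.7])] diam x 179.7
corner (233, 40) [ 623.1 -143.6   21.5]
corner (362, 40) [ 606.5 -276.4   21.5]
corner (355, 238) [ 386.7 -248.7   21.5]
corner (246, 239) [ 402.1 -114.3   21.5]
groove (318, 62) [ 591.6 -228.5   20. ]
groove (348, 62) [ 587.6 -260.1   20. ]
groove (342, 221) [ 410.4 -235.1   20. ]
groove (318, 221) [ 414.  -205.9   20. ]
pink [ 32 101  21  20 280] [ 41.5 110.9] [581.   87.4  13. ]
pink [ 133  201   52   46 1722] [157.6 223.3] [433.3  -6.   13. ]
pink [  56  220   54   80 2722] [ 83.4 257.9] [398.9 102.3  13. ]
tube (443, 63, 35, 143) ((460.0, 134.0), (142.0, 34.0), 90.0)
80 443 477 [ 555.  -378.9   18. ]
120 443 476 [ 512.9 -378.5   18. ]
150 444 476 [ 479.1 -379.1   18. ]
190 445 476 [ 431.2 -379.8   18. ]
```

>>> {"method": "carry_out", "body": {"commands": [{"x":-0.26,"y":-0.85,"z":0.41,"rx":0,"ry":0,"rz":0,"jaw":-1},{"x":-0.26,"y":-0.85,"z":0.41,"rx":0,"ry":0,"rz":0,"jaw":-1},{"x":-0.26,"y":-0.85,"z":0.41,"rx":0,"ry":0,"rz":0,"jaw":-1},{"x":-0.26,"y":-0.85,"z":0.41,"rx":0,"ry":0,"rz":0,"jaw":-1},{"x":0,"y":0,"z":0,"rx":0,"ry":0,"rz":0,"jaw":-1},{"x":0,"y":0,"z":0,"rx":0,"ry":0,"rz":0,"jaw":-1}]}}

```text
time_s: 3.08
eef_pos: [434.2, -7.2, 131.4]
ee_rot: [3.141, -0.0, -0.126]
contact_force: [0.5, -0.1, -0.1]
grip_width: 1.0
```

```bash
cat >> h.py <<'E'
NESTS=dict(large=(509,-166),medium=(582.9,-175.5),small=(435.1,-156.5))
def look(name,mask,h,near=(320,200)):
    """close look at a cap; top-face circle centre from mask of the top half contour"""
    c=bot.camera_params('wrist');im=np.ascontiguousarray(bot.snapshot('wrist')[:,:,::-1]);cv2.imwrite(f'pics/{name}.png',im)
    m=cv2.morphologyEx(mask(im).astype(np.uint8),cv2.MORPH_OPEN,np.ones((3,3)))
    for cn in cv2.findContours(m,0,1)[0]:
        if cv2.contourArea(cn)>800:
            mo=cv2.moments(cn);u=(mo['m10']/mo['m00'],mo['m01']/mo['m00']);b=cv2.boundingRect(cn)
            w=np.linalg.norm(ray(c,(b[0],u[1]),h)-ray(c,(b[0]+b[2],u[1]),h))
            l=np.linalg.norm(ray(c,(u[0],b[1]),h)-ray(c,(u[0],b[1]+b[3]),h))
            print('blob',b,'top',ray(c,u,h).round(1),'mid',ray(c,u,h/2).round(1),'w,l',w.round(1),l.round(1))
E
python3 - <<'E'
from h import *
def mk(im):
    H,S,V=cv2.split(cv2.cvtColor(im,cv2.COLOR_BGR2HSV)); return (H>150)&(S>40)&(V>80)
look('pink',mk,25); delta((433,-7,50))
E
```

```text
blob (174, 193, 77, 109) top [415.7  91.6  25. ] mid [411.3  97.   12.5] w,l 67.6 106.4
blob (291, 166, 61, 63) top [435.1  -7.7  25. ] mid [431.7  -7.3  12.5] w,l 51.8 55.5
eef [434.5  -7.6 131.6] [ 3.141e+00 -1.000e-03 -1.270e-01] units [-0.03 -0.01  1.36]
```

View pics/pink.png

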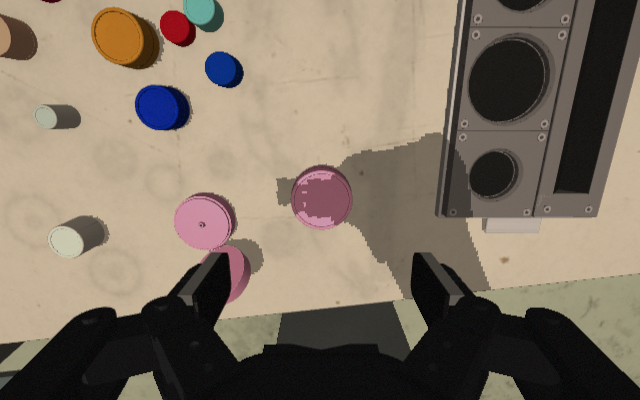

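The pink cap is centred at (321,198), right under the TCP, and both methods give (434,-7.5). The flip-top is clear of the fingers, so I'll descend and grip.

>>> {"method": "carry_out", "body": {"commands": [{"x":0,"y":0,"z":0.6,"rx":0,"ry":0,"rz":0,"jaw":-1},{"x":0,"y":0,"z":0.6,"rx":0,"ry":0,"rz":0,"jaw":-1},{"x":0,"y":0,"z":0.52,"rx":0,"ry":0,"rz":0,"jaw":-1},{"x":0,"y":0,"z":0,"rx":0,"ry":0,"rz":0,"jaw":1},{"x":0,"y":0,"z":0,"rx":0,"ry":0,"rz":0,"jaw":1},{"x":0,"y":0,"z":0,"rx":0,"ry":0,"rz":0,"jaw":1},{"x":0,"y":0,"z":0,"rx":0,"ry":0,"rz":0,"jaw":1},{"x":0,"y":0,"z":0,"rx":0,"ry":0,"rz":0,"jaw":1},{"x":0,"y":0,"z":0,"rx":0,"ry":0,"rz":0,"jaw":1}]}}

```text
time_s: 4.25
eef_pos: [434.0, -5.5, 28.3]
ee_rot: [3.142, -0.0, -0.123]
contact_force: [-0.8, 0.5, 0.2]
grip_width: 0.001
```

```bash
python3 - <<'E'
from h import *
w=bot.snapshot('wrist')[:,:,::-1];s=bot.snapshot('scene')[:,:,::-1]
a=np.vstack([w[100:400],cv2.resize(s[180:290,200:440],(640,293))]);cv2.imwrite('pics/p2.png',a)
print(bot.observe()['eef_pos'],bot.observe()['grip_width'])
E
```

```text
[433.89196805  -5.57817603  28.10056087] 0.0015150412637832346
```

View pics/p2.png

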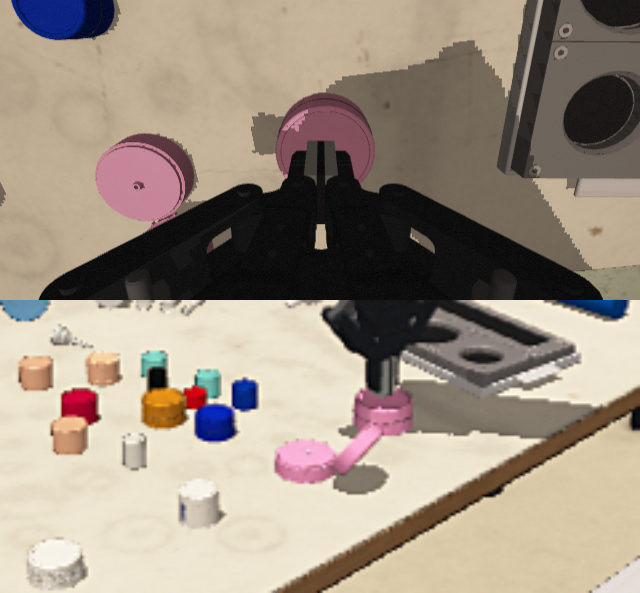

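Fingers are shut (tips at about (320,245) in the full frame), with the cap at (325,245) behind or beneath them. I'll check the geometry.

```bash
python3 - <<'E'
from h import *
def mk(im):
    H,S,V=cv2.split(cv2.cvtColor(im,cv2.COLOR_BGR2HSV)); return (H>150)&(S>40)&(V>80)
look('p3',mk,25)
c=bot.camera_params('wrist');s=bot.observe();T=Rn.from_euler('xyz',s['ee_rot']).as_matrix()
for z in(-10,0,3,10,15,22): print(z,proj(c,s['eef_pos']+T@[0,0,z]).round(0))
for P in ((434,-7.5,25),(434+27,-7.5,25),(434,-7.5+27,25)): print(P,proj(c,P).round(0))
E
```

```text
blob (95, 234, 95, 94) top [430.9  91.6  25. ] mid [424.7 100.6  12.5] w,l 51.3 58.2
blob (276, 193, 99, 89) top [444.7  -9.8  25. ] mid [439.7  -9.4  12.5] w,l 51.0 49.8
-10 [321. 264.]
0 [321. 255.]
3 [321. 252.]
10 [321. 246.]
15 [321. 243.]
22 [321. 238.]
(434, -7.5, 25) [324. 251.]
(461, -7.5, 25) [318. 202.]
(434, 19.5, 25) [274. 257.]
```

```bash
python3 - <<'E'
import cv2
im=cv2.imread('pics/p3.png'); cv2.imwrite('pics/p3c.png',cv2.resize(im[180:340,230:420],None,fx=3.5,fy=3.5))
E
```

```text
(no output)
```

View pics/p3c.png

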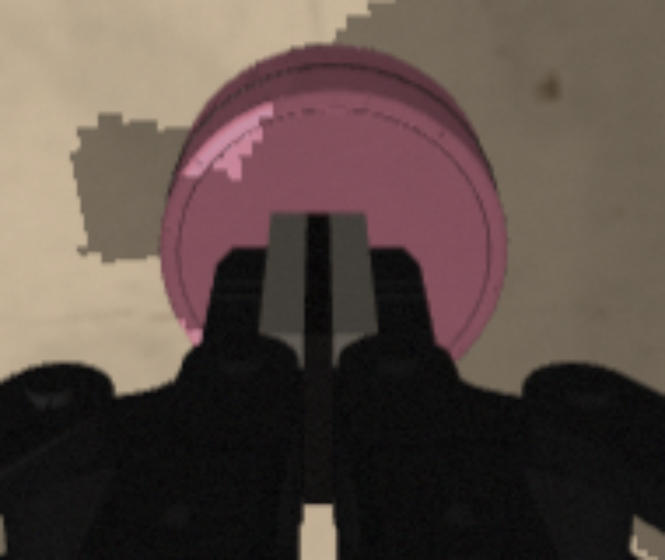

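```bash
python3 - <<'E'
from h import *
c=bot.camera_params('scene');s=bot.observe();T=Rn.from_euler('xyz',s['ee_rot']).as_matrix()
print(s['eef_pos'])
im=np.ascontiguousarray(bot.snapshot('scene')[:,:,::-1]);cv2.imwrite('pics/s3.png',cv2.resize(im[190:245,310:380],None,fx=8,fy=8,interpolation=cv2.INTER_NEAREST))
for z in(-10,0,3,10,22): print(z,(proj(c,s['eef_pos']+T@[0,0,z])).round(1),((proj(c,s['eef_pos']+T@[0,0,z])-[310,190])*8).round(0))
for P in((434,-7.5,25),(434,-7.5,0)): print(P,((proj(c,P)-[310,190])*8).round(0))
E
```

```text
[433.8807987   -5.55537033  28.068638  ]
-10 [343.  211.8] [264. 174.]
0 [342.8 215.6] [263. 204.]
3 [342.8 216.7] [262. 214.]
10 [342.7 219.3] [262. 235.]
22 [342.5 223.8] [260. 271.]
(434, -7.5, 25) [266. 212.]
(434, -7.5, 0) [264. 286.]
```

View pics/s3.png

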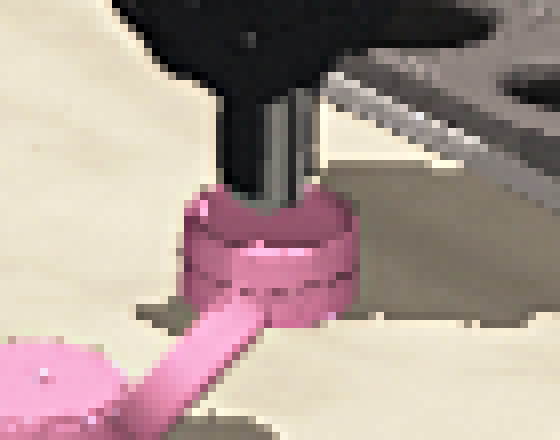

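The tips sit only about 2 mm ahead of the reported TCP when shut (row 208 in the crop), not 22 mm. The pads closed just above the cap, which hasn't moved. I'll use the measured offset: open, go 20 mm lower and grip again.

>>> {"method": "carry_out", "body": {"commands": [{"x":0,"y":0.03,"z":0,"rx":0,"ry":0,"rz":0,"jaw":-1},{"x":0,"y":0,"z":0,"rx":0,"ry":0,"rz":0,"jaw":-1},{"x":0,"y":0,"z":0,"rx":0,"ry":0,"rz":0,"jaw":-1},{"x":0,"y":0,"z":0,"rx":0,"ry":0,"rz":0,"jaw":-1},{"x":0,"y":0,"z":0,"rx":0,"ry":0,"rz":0,"jaw":-1},{"x":0,"y":0,"z":0,"rx":0,"ry":0,"rz":0,"jaw":-1}]}}

```text
time_s: 5.2
eef_pos: [433.7, -7.4, 28.1]
ee_rot: [3.142, 0.0, -0.124]
contact_force: [0.5, -0.2, 0.4]
grip_width: 0.999
```

>>> {"method": "carry_out", "body": {"commands": [{"x":0,"y":0,"z":0.17,"rx":0,"ry":0,"rz":0,"jaw":-1},{"x":0,"y":0,"z":0.17,"rx":0,"ry":0,"rz":0,"jaw":-1},{"x":0,"y":0,"z":0,"rx":0,"ry":0,"rz":0,"jaw":1},{"x":0,"y":0,"z":0,"rx":0,"ry":0,"rz":0,"jaw":1},{"x":0,"y":0,"z":0,"rx":0,"ry":0,"rz":0,"jaw":1},{"x":0,"y":0,"z":0,"rx":0,"ry":0,"rz":0,"jaw":1},{"x":0,"y":0,"z":0,"rx":0,"ry":0,"rz":0,"jaw":1}]}}

```text
time_s: 6.08
eef_pos: [433.8, -7.3, 7.9]
ee_rot: [-3.142, -0.0, -0.124]
contact_force: [-1.1, 0.7, 5.4]
grip_width: 0.603
```

>>> {"method": "carry_out", "body": {"commands": [{"x":0,"y":0,"z":-0.5,"rx":0,"ry":0,"rz":0,"jaw":1},{"x":0,"y":0,"z":-0.5,"rx":0,"ry":0,"rz":0,"jaw":1},{"x":0.39,"y":0.62,"z":0,"rx":0,"ry":0,"rz":0,"jaw":1},{"x":0.39,"y":0.62,"z":0,"rx":0,"ry":0,"rz":0,"jaw":1},{"x":0.39,"y":0.62,"z":0,"rx":0,"ry":0,"rz":0,"jaw":1},{"x":0.4,"y":0.61,"z":0,"rx":0,"ry":0,"rz":0,"jaw":1},{"x":0,"y":0,"z":0,"rx":0,"ry":0,"rz":0,"jaw":1},{"x":0,"y":0,"z":0,"rx":0,"ry":0,"rz":0,"jaw":1},{"x":0,"y":0,"z":0,"rx":0,"ry":0,"rz":0,"jaw":1}]}}

```text
time_s: 7.2
eef_pos: [508.4, -164.6, 67.5]
ee_rot: [-3.141, 0.001, -0.122]
contact_force: [-0.5, 1.1, -0.3]
grip_width: 0.605
```

```bash
python3 - <<'E'
from h import *
delta((509,-166,25))
c=bot.camera_params('scene');s=bot.observe();T=Rn.from_euler('xyz',s['ee_rot']).as_matrix()
im=np.ascontiguousarray(bot.snapshot('scene')[:,:,::-1]);x0,y0=proj(c,s['eef_pos']).astype(int)-[45,35]
a=cv2.resize(im[y0:y0+80,x0:x0+90],None,fx=7,fy=7)
w=bot.snapshot('wrist')[:,:,::-1][0:330:,200:480]
cv2.imwrite('pics/n1.png',np.hstack([cv2.resize(a,(530,470)),w[:330].repeat(1,0) if 0 else cv2.copyMakeBorder(w,0,140,0,0,cv2.BORDER_CONSTANT)])[:,:800])
print('TCP in crop scale',530/90, 'pt',45*530/90)
E
```

```text
eef [ 508.4 -164.6   67.5] [-3.141e+00  1.000e-03 -1.220e-01] units [0.01 0.02 0.71]
TCP in crop scale 5.888888888888889 pt 265.0
```

View pics/n1.png

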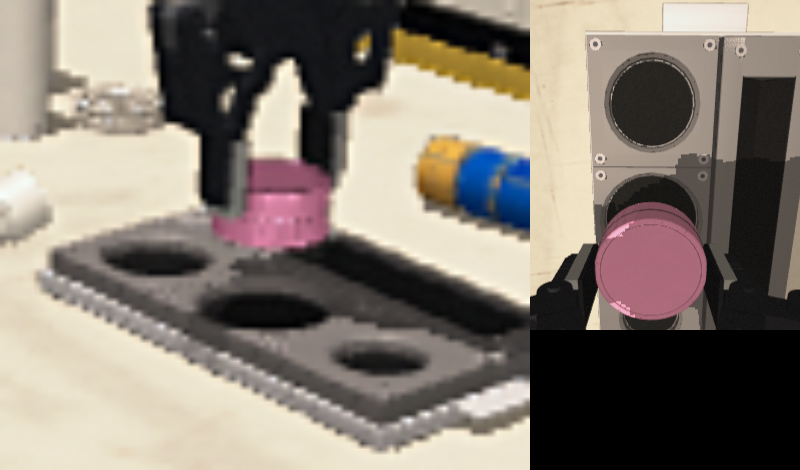

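The cap hangs level, with the pads on its upper half, above the large bore. Lowering it now.

>>> {"method": "carry_out", "body": {"commands": [{"x":0.01,"y":0.02,"z":0.3,"rx":0,"ry":0,"rz":0,"jaw":1},{"x":0,"y":0,"z":0.15,"rx":0,"ry":0,"rz":0,"jaw":1},{"x":0,"y":0,"z":0.12,"rx":0,"ry":0,"rz":0,"jaw":1},{"x":0,"y":0,"z":0.1,"rx":0,"ry":0,"rz":0,"jaw":1},{"x":0,"y":0,"z":0.07,"rx":0,"ry":0,"rz":0,"jaw":1},{"x":0,"y":0,"z":0,"rx":0,"ry":0,"rz":0,"jaw":1}]}}

```text
time_s: 8.05
eef_pos: [509.2, -167.3, 23.0]
ee_rot: [-3.142, 0.0, -0.124]
contact_force: [0.5, 0.5, 0.5]
grip_width: 0.607
```

>>> {"method": "carry_out", "body": {"commands": [{"x":0,"y":0,"z":0,"rx":0,"ry":0,"rz":0,"jaw":-1},{"x":0,"y":0,"z":0,"rx":0,"ry":0,"rz":0,"jaw":-1},{"x":0,"y":0,"z":0,"rx":0,"ry":0,"rz":0,"jaw":-1},{"x":0,"y":0,"z":0,"rx":0,"ry":0,"rz":0,"jaw":-1},{"x":0,"y":0,"z":-0.6,"rx":0,"ry":0,"rz":0,"jaw":-1},{"x":0,"y":0,"z":-0.6,"rx":0,"ry":0,"rz":0,"jaw":-1},{"x":0,"y":0,"z":-0.58,"rx":0,"ry":0,"rz":0,"jaw":-1}]}}

```text
time_s: 8.93
eef_pos: [509.2, -167.3, 131.2]
ee_rot: [3.142, -0.0, -0.124]
contact_force: [-0.3, -0.6, -0.3]
grip_width: 1.001
```

>>> {"method": "carry_out", "body": {"commands": [{"x":0,"y":-0.97,"z":0,"rx":0,"ry":0,"rz":0,"jaw":-1},{"x":0,"y":-0.97,"z":0,"rx":0,"ry":0,"rz":0,"jaw":-1},{"x":0,"y":-0.97,"z":0,"rx":0,"ry":0,"rz":0,"jaw":-1},{"x":0,"y":-0.97,"z":0,"rx":0,"ry":0,"rz":0,"jaw":-1},{"x":0,"y":-0.97,"z":0,"rx":0,"ry":0,"rz":0,"jaw":-1},{"x":0,"y":-0.97,"z":0,"rx":0,"ry":0,"rz":0,"jaw":-1},{"x":0,"y":-0.97,"z":0,"rx":0,"ry":0,"rz":0,"jaw":-1},{"x":0,"y":-0.97,"z":0,"rx":0,"ry":0,"rz":0,"jaw":-1},{"x":0,"y":-0.97,"z":0,"rx":0,"ry":0,"rz":0,"jaw":-1},{"x":0,"y":0,"z":0,"rx":0,"ry":0,"rz":0,"jaw":-1}]}}

```text
time_s: 10.18
eef_pos: [571.7, 359.2, 129.9]
ee_rot: [-3.138, 0.001, -0.116]
contact_force: [-0.5, -0.9, 0.2]
grip_width: 1.0
```

>>> {"method": "carry_out", "body": {"commands": [{"x":0,"y":0,"z":0,"rx":0,"ry":0,"rz":0,"jaw":-1},{"x":0,"y":0,"z":0,"rx":0,"ry":0,"rz":0,"jaw":-1}]}}

```text
time_s: 10.42
eef_pos: [574.5, 350.3, 129.9]
ee_rot: [3.14, -0.0, -0.126]
contact_force: [-0.1, -0.2, 0.5]
grip_width: 1.001
```

```bash
python3 - <<'E'
from h import *
def mk(im):
    H,S,V=cv2.split(cv2.cvtColor(im,cv2.COLOR_BGR2HSV)); return (H>40)&(H<75)&(S>90)&(V>60)
look('green',mk,23); delta((576,352,7))
E
```

```text
blob (291, 168, 49, 50) top [580.3 354.2  23. ] mid [577.3 354.8  11.5] w,l 41.5 43.7
eef [574.5 350.4 130.1] [ 3.141 -0.    -0.126] units [ 0.02 -0.03  2.05]
```

View pics/green.png

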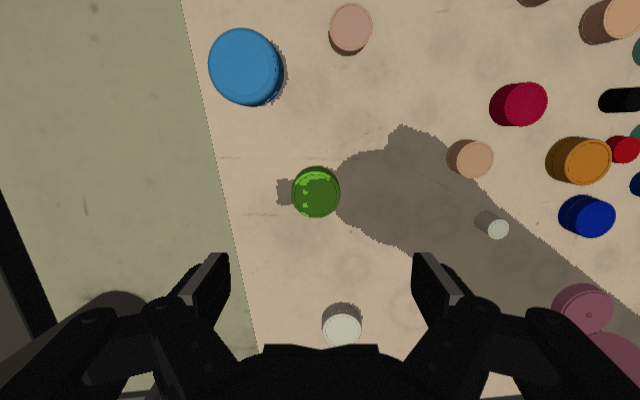

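The green cap is at (315,192), about world (578.5,354.5), with free space all round.

>>> {"method": "carry_out", "body": {"commands": [{"x":0.06,"y":-0.08,"z":0.7,"rx":0,"ry":0,"rz":0,"jaw":-1},{"x":0,"y":0,"z":0.7,"rx":0,"ry":0,"rz":0,"jaw":-1},{"x":0,"y":0,"z":0.61,"rx":0,"ry":0,"rz":0,"jaw":-1},{"x":0,"y":0,"z":0,"rx":0,"ry":0,"rz":0,"jaw":-1},{"x":0,"y":0,"z":0,"rx":0,"ry":0,"rz":0,"jaw":1},{"x":0,"y":0,"z":0,"rx":0,"ry":0,"rz":0,"jaw":1},{"x":0,"y":0,"z":0,"rx":0,"ry":0,"rz":0,"jaw":1},{"x":0,"y":0,"z":0,"rx":0,"ry":0,"rz":0,"jaw":1},{"x":0,"y":0,"z":0,"rx":0,"ry":0,"rz":0,"jaw":1},{"x":0,"y":0,"z":0,"rx":0,"ry":0,"rz":0,"jaw":1}]}}

```text
time_s: 11.72
eef_pos: [579.5, 357.7, 12.1]
ee_rot: [-3.139, -0.003, -0.124]
contact_force: [-0.3, -0.2, 5.6]
grip_width: 0.468
```

>>> {"method": "carry_out", "body": {"commands": [{"x":0,"y":0,"z":-0.5,"rx":0,"ry":0,"rz":0,"jaw":1},{"x":0,"y":0,"z":-0.5,"rx":0,"ry":0,"rz":0,"jaw":1},{"x":0,"y":0,"z":-0.5,"rx":0,"ry":0,"rz":0,"jaw":1},{"x":0,"y":0,"z":0,"rx":0,"ry":0,"rz":0,"jaw":1}]}}

```text
time_s: 12.22
eef_pos: [580.1, 358.2, 103.6]
ee_rot: [-3.137, -0.006, -0.124]
contact_force: [-0.1, -0.0, 0.1]
grip_width: 0.467
```

>>> {"method": "carry_out", "body": {"commands": [{"x":0.12,"y":0.87,"z":0,"rx":0,"ry":0,"rz":0,"jaw":1},{"x":0.12,"y":0.87,"z":0,"rx":0,"ry":0,"rz":0,"jaw":1},{"x":0.12,"y":0.87,"z":0,"rx":0,"ry":0,"rz":0,"jaw":1},{"x":0.12,"y":0.87,"z":0,"rx":0,"ry":0,"rz":0,"jaw":1},{"x":0.12,"y":0.87,"z":0,"rx":0,"ry":0,"rz":0,"jaw":1},{"x":0.12,"y":0.87,"z":0,"rx":0,"ry":0,"rz":0,"jaw":1},{"x":0.12,"y":0.87,"z":0,"rx":0,"ry":0,"rz":0,"jaw":1},{"x":0.12,"y":0.87,"z":0,"rx":0,"ry":0,"rz":0,"jaw":1},{"x":0.12,"y":0.87,"z":0,"rx":0,"ry":0,"rz":0,"jaw":1},{"x":0.09,"y":0.87,"z":0,"rx":0,"ry":0,"rz":0,"jaw":1}]}}

```text
time_s: 13.48
eef_pos: [583.0, -171.5, 99.1]
ee_rot: [3.142, 0.0, -0.124]
contact_force: [2.1, -0.4, 0.2]
grip_width: 0.467
```

>>> {"method": "carry_out", "body": {"commands": [{"x":0,"y":0,"z":0,"rx":0,"ry":0,"rz":0,"jaw":1},{"x":0,"y":0,"z":0,"rx":0,"ry":0,"rz":0,"jaw":1},{"x":0,"y":0,"z":0,"rx":0,"ry":0,"rz":0,"jaw":1}]}}

```text
time_s: 13.85
eef_pos: [583.5, -167.8, 99.3]
ee_rot: [-3.141, 0.0, -0.121]
contact_force: [0.3, -0.3, -0.4]
grip_width: 0.468
```

```bash
python3 - <<'E'
from h import *
delta((582.9,-175.5,27))
def mk(im):
    H,S,V=cv2.split(cv2.cvtColor(im,cv2.COLOR_BGR2HSV)); return (H>40)&(H<75)&(S>90)&(V>50)
z=bot.observe()['eef_pos'][2]
look('gheld',mk,z-12.1+23)
c=bot.camera_params('scene');s=bot.observe()
im=np.ascontiguousarray(bot.snapshot('scene')[:,:,::-1]);x0,y0=proj(c,s['eef_pos']).astype(int)-[45,35]
a=cv2.resize(im[y0:y0+80,x0:x0+90],(495,440))
w=cv2.imread('pics/gheld.png')[0:400,190:490]
cv2.imwrite('pics/n2.png',np.hstack([a,cv2.copyMakeBorder(w,0,40,0,0,cv2.BORDER_CONSTANT)]))
E
```

```text
eef [ 583.5 -167.8   99.3] [-3.141  0.    -0.121] units [0.01 0.13 1.21]
blob (279, 210, 84, 92) top [ 587.9 -168.1  110.2] mid [ 560.9 -164.7   55.1] w,l 40.1 48.3
```

View pics/n2.png

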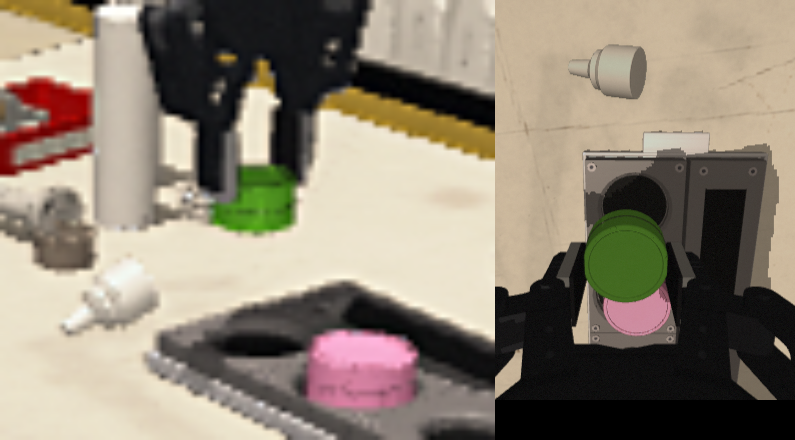

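The pink cap sits in its bore. The green cap hangs level and about 8 mm short in y, so I'll correct that and lower it.

>>> {"method": "carry_out", "body": {"commands": [{"x":-0.01,"y":0.13,"z":0.4,"rx":0,"ry":0,"rz":0,"jaw":1},{"x":0,"y":0,"z":0.3,"rx":0,"ry":0,"rz":0,"jaw":1},{"x":0,"y":0,"z":0,"rx":0,"ry":0,"rz":0,"jaw":1},{"x":0,"y":0,"z":0.15,"rx":0,"ry":0,"rz":0,"jaw":1},{"x":0,"y":0,"z":0.12,"rx":0,"ry":0,"rz":0,"jaw":1},{"x":0,"y":0,"z":0.12,"rx":0,"ry":0,"rz":0,"jaw":1},{"x":0,"y":0,"z":0.11,"rx":0,"ry":0,"rz":0,"jaw":1},{"x":0,"y":0,"z":0,"rx":0,"ry":0,"rz":0,"jaw":1}]}}

```text
time_s: 14.95
eef_pos: [581.4, -177.5, 26.8]
ee_rot: [-3.141, 0.001, -0.124]
contact_force: [-0.3, 0.2, -0.5]
grip_width: 0.469
```

>>> {"method": "carry_out", "body": {"commands": [{"x":0,"y":0,"z":0,"rx":0,"ry":0,"rz":0,"jaw":-1},{"x":0,"y":0,"z":0,"rx":0,"ry":0,"rz":0,"jaw":-1},{"x":0,"y":0,"z":0,"rx":0,"ry":0,"rz":0,"jaw":-1},{"x":0,"y":0,"z":0,"rx":0,"ry":0,"rz":0,"jaw":-1},{"x":0,"y":0,"z":-0.6,"rx":0,"ry":0,"rz":0,"jaw":-1},{"x":0,"y":0,"z":-0.6,"rx":0,"ry":0,"rz":0,"jaw":-1},{"x":0,"y":0,"z":-0.52,"rx":0,"ry":0,"rz":0,"jaw":-1}]}}

```text
time_s: 15.82
eef_pos: [582.0, -177.6, 132.1]
ee_rot: [3.141, -0.001, -0.124]
contact_force: [0.0, 0.9, 0.2]
grip_width: 1.004
```

>>> {"method": "carry_out", "body": {"commands": [{"x":-0.42,"y":-0.78,"z":0,"rx":0,"ry":0,"rz":0,"jaw":-1},{"x":-0.42,"y":-0.78,"z":0,"rx":0,"ry":0,"rz":0,"jaw":-1},{"x":-0.42,"y":-0.78,"z":0,"rx":0,"ry":0,"rz":0,"jaw":-1},{"x":-0.42,"y":-0.78,"z":0,"rx":0,"ry":0,"rz":0,"jaw":-1},{"x":-0.42,"y":-0.78,"z":0,"rx":0,"ry":0,"rz":0,"jaw":-1},{"x":-0.42,"y":-0.78,"z":0,"rx":0,"ry":0,"rz":0,"jaw":-1},{"x":-0.42,"y":-0.78,"z":0,"rx":0,"ry":0,"rz":0,"jaw":-1},{"x":-0.42,"y":-0.78,"z":0,"rx":0,"ry":0,"rz":0,"jaw":-1},{"x":0,"y":0,"z":0,"rx":0,"ry":0,"rz":0,"jaw":-1},{"x":0,"y":0,"z":0,"rx":0,"ry":0,"rz":0,"jaw":-1}]}}

```text
time_s: 17.08
eef_pos: [428.1, 218.4, 130.7]
ee_rot: [3.141, -0.0, -0.123]
contact_force: [0.6, -0.7, 0.5]
grip_width: 1.002
```

>>> {"method": "carry_out", "body": {"commands": [{"x":0,"y":0,"z":0,"rx":0,"ry":0,"rz":0,"jaw":-1},{"x":0,"y":0,"z":0,"rx":0,"ry":0,"rz":0,"jaw":-1}]}}

```text
time_s: 17.32
eef_pos: [428.5, 217.6, 130.6]
ee_rot: [3.141, -0.0, -0.126]
contact_force: [0.3, -0.6, 0.1]
grip_width: 1.002
```

```bash
python3 - <<'E'
from h import *
def mk(im):
    H,S,V=cv2.split(cv2.cvtColor(im,cv2.COLOR_BGR2HSV)); m=(S<45)&(V>100); m[260:]=0; return m
look('white',mk,27); delta((426,220,11)); print(cv2.cvtColor(cv2.imread('pics/white.png'),cv2.COLOR_BGR2HSV)[200,250:400:10])
E
```

```text
blob (153, 186, 42, 41) top [439.1 341.9  27. ] mid [435.9 349.1  13.5] w,l 35.5 36.6
eef [428.4 217.9 130.6] [ 3.141 -0.    -0.126] units [-0.04 -0.03  1.99]
[[ 19  59 174]
 [ 18  60 179]
 [ 17  60 179]
 [ 18  59 103]
 [ 20  59  99]
 [ 18  56  91]
 [ 17  51 116]
 [ 16  50 117]
 [ 18  52 118]
 [ 18  59 103]
 [ 18  61 104]
 [ 18  61 104]
 [ 18  58 106]
 [ 18  60 107]
 [ 18  58 105]]
```

View pics/white.png

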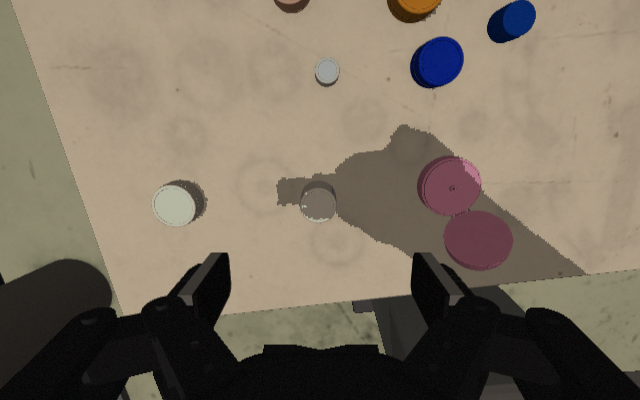

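The tall white cap is at (318,204), in shadow, about world (425.5,220). The flip-top (450,185) and low cap (175,205) are clear of the fingers.

>>> {"method": "carry_out", "body": {"commands": [{"x":-0.05,"y":-0.03,"z":0.7,"rx":0,"ry":0,"rz":0,"jaw":-1},{"x":0,"y":0,"z":0.7,"rx":0,"ry":0,"rz":0,"jaw":-1},{"x":0,"y":0,"z":0.58,"rx":0,"ry":0,"rz":0,"jaw":-1},{"x":0,"y":0,"z":0,"rx":0,"ry":0,"rz":0,"jaw":-1},{"x":0,"y":0,"z":0,"rx":0,"ry":0,"rz":0,"jaw":1},{"x":0,"y":0,"z":0,"rx":0,"ry":0,"rz":0,"jaw":1},{"x":0,"y":0,"z":0,"rx":0,"ry":0,"rz":0,"jaw":1},{"x":0,"y":0,"z":0,"rx":0,"ry":0,"rz":0,"jaw":1},{"x":0,"y":0,"z":0,"rx":0,"ry":0,"rz":0,"jaw":1},{"x":0,"y":0,"z":0,"rx":0,"ry":0,"rz":0,"jaw":1}]}}

```text
time_s: 18.62
eef_pos: [426.1, 221.3, 13.4]
ee_rot: [-3.141, -0.002, -0.124]
contact_force: [-0.9, -1.0, 8.9]
grip_width: 0.351
```

>>> {"method": "carry_out", "body": {"commands": [{"x":0,"y":0,"z":-0.6,"rx":0,"ry":0,"rz":0,"jaw":1},{"x":0,"y":0,"z":-0.6,"rx":0,"ry":0,"rz":0,"jaw":1},{"x":0,"y":0,"z":-0.5,"rx":0,"ry":0,"rz":0,"jaw":1}]}}

```text
time_s: 19.0
eef_pos: [425.5, 221.1, 115.8]
ee_rot: [-3.141, -0.001, -0.124]
contact_force: [-0.3, -0.5, 0.5]
grip_width: 0.351
```

>>> {"method": "carry_out", "body": {"commands": [{"x":0.13,"y":0.89,"z":0,"rx":0,"ry":0,"rz":0,"jaw":1},{"x":0.13,"y":0.89,"z":0,"rx":0,"ry":0,"rz":0,"jaw":1},{"x":0.13,"y":0.89,"z":0,"rx":0,"ry":0,"rz":0,"jaw":1},{"x":0.13,"y":0.89,"z":0,"rx":0,"ry":0,"rz":0,"jaw":1},{"x":0.13,"y":0.89,"z":0,"rx":0,"ry":0,"rz":0,"jaw":1},{"x":0.13,"y":0.89,"z":0,"rx":0,"ry":0,"rz":0,"jaw":1},{"x":0.14,"y":0.88,"z":0,"rx":0,"ry":0,"rz":0,"jaw":1},{"x":0,"y":0,"z":0.5,"rx":0,"ry":0,"rz":0,"jaw":1},{"x":0,"y":0,"z":0.3,"rx":0,"ry":0,"rz":0,"jaw":1},{"x":0,"y":0,"z":0,"rx":0,"ry":0,"rz":0,"jaw":1}]}}

```text
time_s: 20.25
eef_pos: [433.1, -156.0, 65.4]
ee_rot: [-3.141, 0.002, -0.124]
contact_force: [0.9, -0.2, 0.3]
grip_width: 0.349
```

>>> {"method": "carry_out", "body": {"commands": [{"x":0,"y":0,"z":0,"rx":0,"ry":0,"rz":0,"jaw":1},{"x":0,"y":0,"z":0,"rx":0,"ry":0,"rz":0,"jaw":1}]}}

```text
time_s: 20.5
eef_pos: [434.7, -156.2, 66.8]
ee_rot: [3.141, -0.002, -0.123]
contact_force: [1.2, -0.1, -0.2]
grip_width: 0.345
```

```bash
python3 - <<'E'
from h import *
delta((435.1,-156.5,28.5))
c=bot.camera_params('scene');s=bot.observe()
im=np.ascontiguousarray(bot.snapshot('scene')[:,:,::-1]);x0,y0=proj(c,s['eef_pos']).astype(int)-[45,35]
a=cv2.resize(im[y0:y0+80,x0:x0+90],(495,440))
w=np.ascontiguousarray(bot.snapshot('wrist')[:,:,::-1])[0:400,190:490]
cv2.imwrite('pics/n3.png',np.hstack([a,cv2.copyMakeBorder(w,0,40,0,0,cv2.BORDER_CONSTANT)]))
E
```

```text
eef [ 434.7 -156.2   66.8] [ 3.141e+00 -2.000e-03 -1.230e-01] units [0.01 0.   0.64]
```

View pics/n3.png

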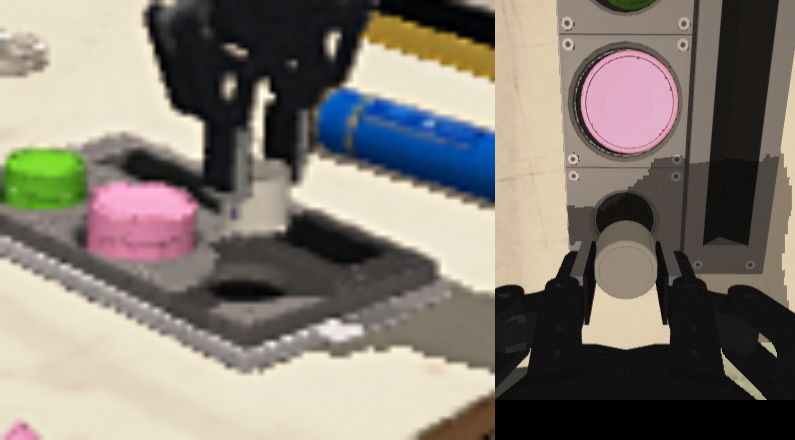

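Pink and green are seated, and the white cap is level above its bore at about (625,215) in the right panel. Lowering it.

>>> {"method": "carry_out", "body": {"commands": [{"x":0.01,"y":0,"z":0.25,"rx":0,"ry":0,"rz":0,"jaw":1},{"x":0,"y":0,"z":0.12,"rx":0,"ry":0,"rz":0,"jaw":1},{"x":0,"y":0,"z":0.1,"rx":0,"ry":0,"rz":0,"jaw":1},{"x":0,"y":0,"z":0.1,"rx":0,"ry":0,"rz":0,"jaw":1},{"x":0,"y":0,"z":0.06,"rx":0,"ry":0,"rz":0,"jaw":1},{"x":0,"y":0,"z":0,"rx":0,"ry":0,"rz":0,"jaw":1}]}}

```text
time_s: 21.35
eef_pos: [434.5, -156.2, 27.9]
ee_rot: [-3.142, 0.0, -0.124]
contact_force: [-0.5, 0.6, -0.7]
grip_width: 0.348
```

>>> {"method": "carry_out", "body": {"commands": [{"x":0,"y":0,"z":0,"rx":0,"ry":0,"rz":0,"jaw":-1},{"x":0,"y":0,"z":0,"rx":0,"ry":0,"rz":0,"jaw":-1},{"x":0,"y":0,"z":0,"rx":0,"ry":0,"rz":0,"jaw":-1},{"x":0,"y":0,"z":0,"rx":0,"ry":0,"rz":0,"jaw":-1},{"x":0,"y":0,"z":-0.6,"rx":0,"ry":0,"rz":0,"jaw":-1},{"x":0,"y":0,"z":-0.6,"rx":0,"ry":0,"rz":0,"jaw":-1},{"x":0,"y":0,"z":-0.5,"rx":0,"ry":0,"rz":0,"jaw":-1}]}}

```text
time_s: 22.22
eef_pos: [434.6, -156.2, 131.4]
ee_rot: [3.141, -0.001, -0.124]
contact_force: [0.7, -0.8, 0.5]
grip_width: 1.002
```

>>> {"method": "carry_out", "body": {"commands": [{"x":0.17,"y":0.73,"z":0,"rx":0,"ry":0,"rz":0,"jaw":-1},{"x":0.17,"y":0.73,"z":0,"rx":0,"ry":0,"rz":0,"jaw":-1},{"x":0.17,"y":0.73,"z":0,"rx":0,"ry":0,"rz":0,"jaw":-1},{"x":0.17,"y":0.73,"z":0,"rx":0,"ry":0,"rz":0,"jaw":-1},{"x":0.17,"y":0.72,"z":0,"rx":0,"ry":0,"rz":0,"jaw":-1},{"x":0,"y":0,"z":0,"rx":0,"ry":0,"rz":-0.92,"jaw":-1},{"x":0,"y":0,"z":0,"rx":0,"ry":0,"rz":-0.91,"jaw":-1},{"x":0,"y":0,"z":0,"rx":0,"ry":0,"rz":0,"jaw":-1},{"x":0,"y":0,"z":0,"rx":0,"ry":0,"rz":0,"jaw":-1},{"x":0,"y":0,"z":0,"rx":0,"ry":0,"rz":0,"jaw":-1}]}}

```text
time_s: 23.48
eef_pos: [458.3, -379.1, 130.2]
ee_rot: [3.141, 0.0, 0.004]
contact_force: [-0.0, -0.1, -0.9]
grip_width: 1.002
```

```bash
python3 - <<'E'
from h import *
c=bot.camera_params('wrist');im=np.ascontiguousarray(bot.snapshot('wrist')[:,:,::-1]);cv2.imwrite('pics/tube.png',im)
H,S,V=cv2.split(cv2.cvtColor(im,cv2.COLOR_BGR2HSV))
bm=(((H>95)&(H<120)&(S>120))|((H>8)&(H<25)&(S>130)&(V>50))).astype(np.uint8);bm[:,:250]=0;bm[:,400:]=0
bm=cv2.morphologyEx(bm,cv2.MORPH_CLOSE,np.ones((13,13)))
cn=max(cv2.findContours(bm,0,1)[0],key=cv2.contourArea);b=cv2.boundingRect(cn);print(b)
for y in range(b[1]+8,b[1]+b[3]-5,25):
    xs=np.where(bm[y])[0];print(y,xs.min(),xs.max(),ray(c,((xs.min()+xs.max())/2,y),18).round(1))
x=b[0]+b[2]/2
print('far',ray(c,(x,b[1]),0),ray(c,(x,b[1]),36),'near',ray(c,(x,b[1]+b[3]),36),ray(c,(x,b[1]+b[3]),18))
delta((458,-379.3,12),0.004)
E
```

```text
(298, 53, 45, 196)
61 298 342 [ 566.7 -378.2   18. ]
86 298 342 [ 548.7 -378.2   18. ]
111 299 342 [ 529.9 -378.7   18. ]
136 299 342 [ 510.3 -378.7   18. ]
161 300 341 [ 489.7 -378.8   18. ]
186 301 341 [ 468.2 -379.3   18. ]
211 301 340 [ 445.6 -378.9   18. ]
236 302 340 [ 422.  -379.5   18. ]
far [ 575.4420998  -378.51889879    0.        ] [ 569.28052916 -378.5435268    36.        ] near [ 417.61040807 -379.01915706   36.        ] [ 409.23327739 -379.04277453   18.        ]
eef [ 458.3 -379.1  130.1] [3.141 0.    0.004] units [-0.    0.    1.97]
rz units -0.0
```

View pics/tube.png

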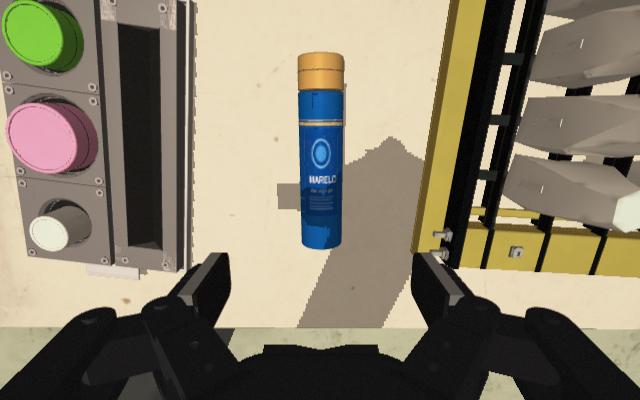

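The tube runs from (320,53) to (320,249): x 417.6 to 570, axis y -379, mid-point about 494, so the grip is 36 mm behind the middle. All three caps show in their bores. Descending.

>>> {"method": "carry_out", "body": {"commands": [{"x":0,"y":0,"z":0.7,"rx":0,"ry":0,"rz":0,"jaw":-1},{"x":0,"y":0,"z":0.7,"rx":0,"ry":0,"rz":0,"jaw":-1},{"x":0,"y":0,"z":0.56,"rx":0,"ry":0,"rz":0,"jaw":-1},{"x":0,"y":0,"z":0,"rx":0,"ry":0,"rz":0,"jaw":-1},{"x":0,"y":0,"z":0,"rx":0,"ry":0,"rz":0,"jaw":1},{"x":0,"y":0,"z":0,"rx":0,"ry":0,"rz":0,"jaw":1},{"x":0,"y":0,"z":0,"rx":0,"ry":0,"rz":0,"jaw":1},{"x":0,"y":0,"z":0,"rx":0,"ry":0,"rz":0,"jaw":1},{"x":0,"y":0,"z":0,"rx":0,"ry":0,"rz":0,"jaw":1},{"x":0,"y":0,"z":0,"rx":0,"ry":0,"rz":0,"jaw":1}]}}

```text
time_s: 24.78
eef_pos: [459.2, -380.1, 14.5]
ee_rot: [3.14, -0.002, 0.004]
contact_force: [-0.6, 0.3, 6.0]
grip_width: 0.394
```

>>> {"method": "carry_out", "body": {"commands": [{"x":0,"y":0,"z":-0.5,"rx":0,"ry":0,"rz":0,"jaw":1},{"x":0,"y":0,"z":-0.5,"rx":0,"ry":0,"rz":0,"jaw":1},{"x":0,"y":0,"z":-0.4,"rx":0,"ry":0,"rz":0.62,"jaw":1},{"x":0,"y":0,"z":0,"rx":0,"ry":0,"rz":0.62,"jaw":1},{"x":0,"y":0,"z":0,"rx":0,"ry":0,"rz":0.62,"jaw":1},{"x":-0.05,"y":-0.63,"z":0,"rx":0,"ry":0,"rz":0,"jaw":1},{"x":-0.05,"y":-0.63,"z":0,"rx":0,"ry":0,"rz":0,"jaw":1},{"x":-0.05,"y":-0.63,"z":0,"rx":0,"ry":0,"rz":0,"jaw":1},{"x":-0.06,"y":-0.62,"z":0,"rx":0,"ry":0,"rz":0,"jaw":1},{"x":0,"y":0,"z":0,"rx":0,"ry":0,"rz":0,"jaw":1}]}}

```text
time_s: 26.02
eef_pos: [464.2, -224.5, 95.4]
ee_rot: [-3.14, 0.002, -0.121]
contact_force: [-0.3, -1.2, -0.4]
grip_width: 0.39
```

>>> {"method": "carry_out", "body": {"commands": [{"x":0,"y":0,"z":0,"rx":0,"ry":0,"rz":0,"jaw":1},{"x":0,"y":0,"z":0,"rx":0,"ry":0,"rz":0,"jaw":1}]}}

```text
time_s: 26.28
eef_pos: [464.2, -229.4, 96.1]
ee_rot: [3.141, 0.001, -0.128]
contact_force: [-0.3, 0.2, -0.6]
grip_width: 0.391
```

```bash
python3 - <<'E'
from h import *
delta((465.5,-228.8,28.5),-0.127)
c=bot.camera_params('scene');s=bot.observe()
im=np.ascontiguousarray(bot.snapshot('scene')[:,:,::-1]);x0,y0=proj(c,s['eef_pos']).astype(int)-[55,30]
a=cv2.resize(im[y0:y0+75,x0:x0+95],(507,400))
w=np.ascontiguousarray(bot.snapshot('wrist')[:,:,::-1]);cv2.imwrite('pics/theld.png',w)
cv2.imwrite('pics/n4.png',np.hstack([a,w[:,190:480]]))
E
```

```text
eef [ 464.2 -229.4   96.1] [ 3.141e+00  1.000e-03 -1.280e-01] units [ 0.02 -0.01  1.13]
rz units -0.01
```

View pics/n4.png

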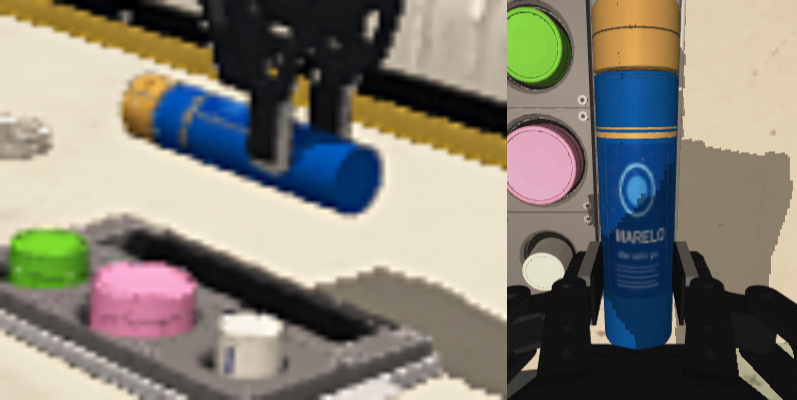

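The tube hangs level and in line with the groove. I'll lower it, then open only part-way.

>>> {"method": "carry_out", "body": {"commands": [{"x":0.02,"y":-0.01,"z":0.5,"rx":0,"ry":0,"rz":0,"jaw":1},{"x":0,"y":0,"z":0.2,"rx":0,"ry":0,"rz":0,"jaw":1},{"x":0,"y":0,"z":0.15,"rx":0,"ry":0,"rz":0,"jaw":1},{"x":0,"y":0,"z":0.1,"rx":0,"ry":0,"rz":0,"jaw":1},{"x":0,"y":0,"z":0.1,"rx":0,"ry":0,"rz":0,"jaw":1},{"x":0,"y":0,"z":0.07,"rx":0,"ry":0,"rz":0,"jaw":1},{"x":0,"y":0,"z":0,"rx":0,"ry":0,"rz":0,"jaw":1}]}}

```text
time_s: 27.25
eef_pos: [465.9, -227.9, 29.2]
ee_rot: [3.142, -0.0, -0.126]
contact_force: [-0.2, 0.7, 1.2]
grip_width: 0.396
```

>>> {"method": "carry_out", "body": {"commands": [{"x":0,"y":0,"z":0,"rx":0,"ry":0,"rz":0,"jaw":0.1},{"x":0,"y":0,"z":0,"rx":0,"ry":0,"rz":0,"jaw":-0.1},{"x":0,"y":0,"z":0,"rx":0,"ry":0,"rz":0,"jaw":-0.3},{"x":0,"y":0,"z":0,"rx":0,"ry":0,"rz":0,"jaw":-0.3},{"x":0,"y":0,"z":0,"rx":0,"ry":0,"rz":0,"jaw":-0.3},{"x":0,"y":0,"z":-0.3,"rx":0,"ry":0,"rz":0,"jaw":-0.3},{"x":0,"y":0,"z":-0.6,"rx":0,"ry":0,"rz":0,"jaw":-0.3},{"x":-0.3,"y":0,"z":-0.7,"rx":0,"ry":0,"rz":0,"jaw":-0.3},{"x":-0.4,"y":0,"z":-0.7,"rx":0,"ry":0,"rz":0,"jaw":-0.3},{"x":0,"y":0,"z":-0.5,"rx":0,"ry":0,"rz":0,"jaw":-1}]}}

```text
time_s: 28.5
eef_pos: [423.0, -222.6, 200.2]
ee_rot: [3.14, -0.002, -0.126]
contact_force: [1.0, -0.2, -0.7]
grip_width: 0.842
```

>>> {"method": "carry_out", "body": {"commands": [{"x":0,"y":0,"z":0,"rx":0,"ry":0,"rz":0,"jaw":-1},{"x":0,"y":0,"z":0,"rx":0,"ry":0,"rz":0,"jaw":-1}]}}

```text
time_s: 28.75
eef_pos: [423.9, -222.4, 197.4]
ee_rot: [3.141, 0.0, -0.126]
contact_force: [-0.5, 0.4, 0.4]
grip_width: 0.999
```

```bash
python3 - <<'E'
from h import *
c=bot.camera_params('wrist');im=np.ascontiguousarray(bot.snapshot('wrist')[:,:,::-1])
sc=np.ascontiguousarray(bot.snapshot('scene')[:,:,::-1])
cv2.imwrite('pics/fin.png',np.vstack([im[:300],cv2.resize(sc[150:300,200:460],(640,369))[:295]]))
H,S,V=cv2.split(cv2.cvtColor(im,cv2.COLOR_BGR2HSV))
def blob(m,n,zs):
    m=cv2.morphologyEx(m.astype(np.uint8),cv2.MORPH_CLOSE,np.ones((9,9)));N,l,st,ce=cv2.connectedComponentsWithStats(m)
    for i in range(1,N):
        P=ray(c,ce[i],zs)
        if st[i][4]>300 and abs(P[0]-500)<120 and -270<P[1]<-120: print(n,st[i],P.round(1))
blob((H>150)&(S>40)&(V>60),'pink top~',38); blob((H>40)&(H<75)&(S>90)&(V>50),'green~',36); blob((S<45)&(V>130),'white~',38)
m=((H>95)&(H<120)&(S>120))|((H>8)&(H<25)&(S>130)&(V>50)); m[:, :230]=0
mm=cv2.morphologyEx(m.astype(np.uint8),cv2.MORPH_CLOSE,np.ones((13,13)));cn=max(cv2.findContours(mm,0,1)[0],key=cv2.contourArea)
b=cv2.boundingRect(cn)
for y in (b[1],b[1]+10,b[1]+b[3]//2,b[1]+b[3]-10,b[1]+b[3]-1):
    xs=np.where(mm[y])[0];p=((xs.min()+xs.max())/2,y);print('tube',p,'z31.5',ray(c,p,31.5).round(1),'z49',ray(c,p,49.5).round(1))
t=bot.camera_params('top'); ti=bot.snapshot('top')
hs=cv2.cvtColor(np.ascontiguousarray(ti),cv2.COLOR_RGB2HSV);old=cv2.cvtColor(cv2.imread('pics/top0.png'),cv2.COLOR_BGR2HSV)
for (u,v) in((277,230),(195,223)):
    print('lookalike diff',cv2.absdiff(hs,old)[v-9:v+10,u-9:u+10].mean((0,1)))
E
```

```text
pink top~ [ 223   75   60   60 2745] [ 509.2 -168.2   38. ]
green~ [ 224    0   52   50 2085] [ 577.9 -178.5   36. ]
white~ [339   0  17 151 403] [ 530.1 -264.7   38. ]
white~ [260  55  30  98 862] [ 505.9 -195.    38. ]
white~ [239 171  30  30 696] [ 432.1 -155.    38. ]
white~ [266 194  83  32 988] [ 397.3 -195.9   38. ]
tube (np.float64(602.5), 0) z31.5 [ 557.2 -490.6   31.5] z49 [ 553.5 -475.5   49.5]
tube (np.float64(476.0), 10) z31.5 [ 563.4 -379.7   31.5] z49 [ 559.4 -371.1   49.5]
tube (np.float64(471.0), 84) z31.5 [ 501.6 -375.9   31.5] z49 [ 501.2 -367.5   49.5]
tube (np.float64(471.5), 158) z31.5 [ 430.8 -377.1   31.5] z49 [ 434.4 -368.6   49.5]
tube (np.float64(458.5), 167) z31.5 [ 423.2 -364.1   31.5] z49 [ 427.3 -356.3   49.5]
lookalike diff [1.45706371 1.48476454 4.66204986]
lookalike diff [3.03601108 1.34626039 4.73407202]
```

View pics/fin.png

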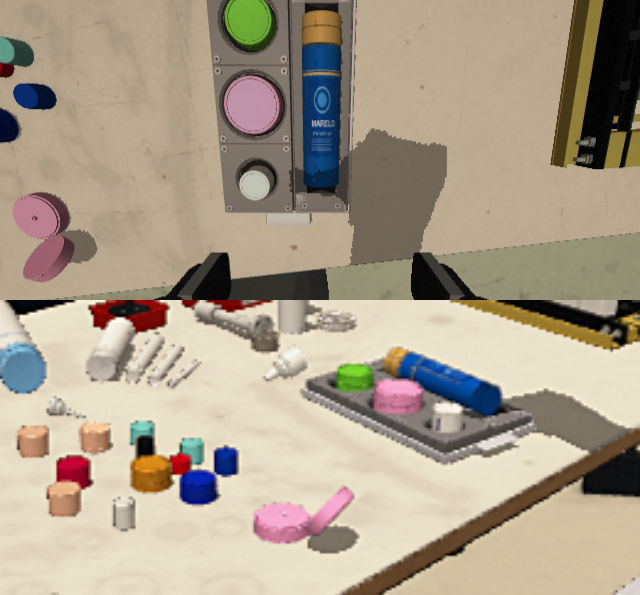

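All three caps sit in their bores and the tube lies in the groove ((322,10) to (322,192)). The mask also picked up the rack, so I'll redo the tube's lengthwise check on the same picture before handing in.

```bash
python3 - <<'E'
from h import *
c=bot.camera_params('wrist');im=cv2.imread('pics/fin.png')[:300];H,S,V=cv2.split(cv2.cvtColor(im,cv2.COLOR_BGR2HSV))
m=((H>95)&(H<120)&(S>120))|((H>8)&(H<25)&(S>130)&(V>50));m[:,:298]=0;m[:,347:]=0
m=cv2.morphologyEx(m.astype(np.uint8),cv2.MORPH_OPEN,np.ones((5,5)));ys=np.where(m.any(1))[0]
def mid(y): xs=np.where(m[y])[0];return (xs.min()+xs.max())/2
y0,y1=ys.min(),ys.max();a=ray(c,(mid(y0+2),y0),49.5);b=ray(c,(mid(y1-3),y1),49.5)
p=ray(c,(mid(y0+25),y0+25),31.5);q=ray(c,(mid(y1-25),y1-25),31.5)
ax=np.array([np.cos(-.128),np.sin(-.128)]);ay=np.array([-ax[1],ax[0]]);o=np.array([500.5,-233.2])
print('rows',y0,y1,'ends',a,b,'len',np.linalg.norm(a-b),'x',((a+b)/2)[:2]@ax-o@ax,'y',((p+q)/2)[:2]@ay-o@ay,'yaw',np.arctan2(*(p-q)[1::-1]))
E
```

```text
rows 11 187 ends [ 574.12549592 -241.36582209   49.5       ] [ 424.1210199  -221.92074516   49.5       ] len 151.2595578593506 x -1.5641952375545998 y 1.1238817397179162 yaw -0.12568710876334588
```

```bash
python3 -c "
from rig import bot
print(bot.finish_job(), bot.observe()['time_s'])"
```

```text
the job is handed in; nothing more can be done
the job is handed in; nothing more can be done
```

The job is handed in at about 29 s of the 96 s allowed. The pink, green and white caps stand in the large, medium and small nests, the blue tube lies in the V-groove, and the gripper is open and clear of everything. I have had no verdict.

**What the last checks showed**
- **Tube:** about 1.5 mm off the groove's middle lengthwise and 1 mm sideways. Its angle is -0.126 rad against -0.128 for the tray.
- **Pink and white caps:** about 2 mm and 3 mm from their nest centres, and both look upright.
- **Look-alikes:** the flip-top and the low white cap show no change in the top view.
- **Cap heights:** I did not measure these directly. The caps look fully down in the pictures, and they were released about 1 mm above the bore floors.

**What disagreed**
- **Fingertips:** when shut they stand about 2 mm ahead of the reported TCP, not 22 mm as stated. My first pink grasp closed just above the cap without moving it, and I went by the measured offset after that.
- **Green cap:** the final picture read it about 6 mm off centre. It was cut off at the image edge, so I did not trust that number; it had gone into its bore without any contact force.
- **Tube mask:** my first check of the tube picked up the rack by mistake, so I redid it on the same picture.
- **Pictures:** I viewed 15, one over the budget of 14.

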